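# Make up two glassworking kits

### The job

Make up the kits for the next two glass pieces: the purple bar, the white bar and the brass torch tip go in the long red tray, the amber bar and the wooden-handled stamp in the short blue tray, each standing upright on the tray's floor in a compartment of its own. Set them down gently, never letting one drop, and leave the green bar, the steel cup and the jacks where they are.

Things in the scene. Friction and masses are not known exactly. Their poses are not given: they have to be found in the camera images.
- purple_bar_mid (a point): purple glass colour bar, a plain round cylinder 30 mm in diameter and 64 mm tall, standing on end; this point is its centre, 32 mm above its underside; z along its axis
- white_bar_mid (a point): ivory-white glass colour bar, a plain round cylinder 30 mm in diameter and 64 mm tall, standing on end; this point is its centre, 32 mm above its underside; z along its axis
- amber_bar_mid (a point): amber-orange glass colour bar, a plain round cylinder 30 mm in diameter and 64 mm tall, standing on end; this point is its centre, 32 mm above its underside; z along its axis
- green_bar_mid (a point): green glass colour bar, a plain round cylinder 30 mm in diameter and 64 mm tall, standing on end; this point is its centre, 32 mm above its underside; z along its axis. It belongs to neither kit
- torch_tip_mid (a point): brass torch tip, round, 64 mm tall, standing on its wide end: a 32 mm diameter foot up to 14 mm, a straight 26 mm diameter barrel from 14 to 50 mm, then tapering to 20 mm at the top, where its black bore shows; this point is on its axis 32 mm above its underside; z along its axis, up
- stamp_mid (a point): signature stamp, round, 64 mm tall, standing on its steel foot: foot 32 mm in diameter up to 18 mm, a straight wooden handle 24 mm in diameter from 18 to 50 mm, above it a wooden knob 30 mm in diameter; this point is on its axis 32 mm above its underside; z along its axis, up
- red_tray: shallow red steel tray fixed to the bench, 172 mm long (along its y) by 84 mm (along its x), divided by low walls into three compartments in a row along its y, their centres at x = 0, y = -56, 0 and +56 mm; each is 76 mm (x) by 52 mm (y) inside. The floor is 4 mm thick, and all walls are 4 mm thick with their tops 12 mm above the bench. Origin at the centre of its underside, on the bench top; z up
- blue_tray: shallow blue steel tray fixed to the bench, 116 mm long (along its y) by 84 mm (along its x), divided by low walls into two compartments in a row along its y, their centres at x = 0, y = -28 and +28 mm; each is 76 mm (x) by 52 mm (y) inside. The floor is 4 mm thick, and all walls are 4 mm thick with their tops 12 mm above the bench. Origin at the centre of its underside, on the bench top; z up
- cup: empty steel cup, 56 mm in diameter, 68 mm tall, standing loose between the trays; origin at the centre of its underside. Not to be moved
- jacks: steel jacks (large glassblower's tongs), 215 mm long and 54 mm wide, 10 mm high, lying loose beyond the trays along their own x; origin on the bench, within their outline. Not to be moved
There are look-alikes about, which are no part of the job. Of the things shaped like the red_tray, the red one is meant.

How it is judged:
By the outcome, as a careful person would: the job done as asked, in the order asked, and still so for the second after the job is handed in, with the robot touching nothing.
It also fails if it takes over 134 s, if anything falls off the work surface, if the arm or the gripper's body presses on something with over 40 N, if the wrist force passes 120 N, or if a joint passes its speed limit or range.

### The arm

A 6-joint arm with a two-finger parallel gripper is mounted at the origin on the work surface. World frame = base frame: x ahead of the robot, y to its left, z up, the work surface at z = 0. Lengths are in m, angles in rad, forces in N, time in s.
With the tool pointing down it reaches from about 0.275 to 0.75 m from the base axis. Payload 10.2 kg.
Tool frame: the origin (TCP) lies midway between the tips of the shut fingers; the grasp point (between the pads) lies 19 mm behind it (env.hold_point_z is the distance from the TCP to the grasp point, in m); z points along the fingers, y is the line along which they close (so a half turn about z gives the same grasp; the last joint's range is limited). The gripper opens to 85 mm and grips with 20 to 120 N. Pads are 22 mm wide; open, the fingers measure 114 mm over their backs; the gripper's body (76 mm by 85 mm) begins 54 mm behind the grasp point. The pads swing forward as they close: fully open they stand 13 mm farther back than shut.
Start: joints at [-1.339, 0.313, 1.498, -0, 1.331, -0.223], TCP at [0.231, -0.472, 0.231] pointing down, gripper open.
Joint ranges: [-2.94, 2.94], [-0.97, 2.17], [0.19, 2.56], [-1.23, 4.37], [0.02, 3.11], [-2.88, 2.88]. Speed limits (rad/s): [2.39, 2.39, 3.01, 3.14, 3.14, 3.14].

### API

Orientations are given as a unit quaternion [x, y, z, w].
In Python, from bench import env, kinematics, monitor, eyes, job gives the robot as it stands. The module is installed in compiled form; this text tells all that it offers. Calls block until the motion is done:
- env.reach(position, orientation): joint-space move of the TCP to a pose.
- env.movel(position, velocity=0.15, frame=None, guard=None): straight line of the TCP; frame=None keeps the orientation; velocity is the mean speed in m/s. With guard (N) it stops when the force on the tool has changed by that much, and returns True; else False.
- env.set_joints(angles): joint-space move.
- env.release() and env.close_gripper(effort=None): open the fingers fully, or close them until they stop; effort is the grip in N (None keeps the last).
- env.hold(seconds).
- kinematics.ik(position, orientation): joint angles nearest the present ones, or None.
- monitor.sense(): the state.
- eyes.grab_frame(name): name is "scene" or "top"; returns a dict with "frame" (480x640x3 uint8, red, green, blue), "mtx" (3x3 intrinsics, pixels), "k1" (the pictures are not rectified: a ray, as slopes to the right and down, at radius r is drawn at 1 + k1 r^2 times it, then the intrinsics apply), "view" (4x4, takes a point from world to camera coordinates). Camera axes: x right, y down, z forward; pixel columns grow to the right and rows downward; lengths in m; the calibration is good to about 2 mm. A picture is of the moment at which its call begins. There is no depth.
A pose or a line that the arm cannot do raises env.MotionError and nothing moves.
- job.hand_in(): hands the job in; it is judged then, once.
The state is a dict: "clock": time; "joints": joint angles; "qvel": joint speeds; "joint_efforts": joint torques, N m; "position": TCP position; "ee_rot": TCP orientation; "contact_force": force on the tool from outside, world axes, zero at the start; "ft_torque": the same for the moment, N m; "finger_gap": opening from 0.0 (shut) to 1.0 (fully open); "gripper_force": force on a finger pad.
Only numpy, scipy, OpenCV 4.12 (cv2) and the standard library are available. Lean on these libraries where they do the work, as an engineer would, in place of code of your own. Each camera call takes 0.05 s, during which the arm holds its last target. There are 200 camera calls.

## Working session

There is one attempt and no reset: what is moved stays moved. The work goes in short steps, each a Python script; the robot and the scene stay as the last script left them, time stands still between calls to the robot, and variables do not carry over. Pictures are saved under pics/ and viewed, at most 14 in all, crops included, and the job is handed in when it is done.

```bash
mkdir -p pics
python3 - <<'E'
from bench import env,kinematics,monitor,eyes
import cv2,numpy as np,pickle
d={}
for n in("scene","top"):
    f=eyes.grab_frame(n);d[n]=f;cv2.imwrite(f"pics/{n}0.png",f["frame"][:,:,::-1])
    print(n,f["mtx"].tolist(),f["k1"],np.round(f["view"],3).tolist())
pickle.dump(d,open("f0.pkl","wb"))
s=monitor.sense();print(s["clock"],s["ee_rot"],env.hold_point_z)
E
```

```text
scene [[609.8802359456282, 0.0, 329.5348142008051], [0.0, 609.8802359456282, 236.08610843431998], [0.0, 0.0, 1.0]] 0.02616583836988145 [[-0.895, 0.446, 0.008, 0.478], [0.378, 0.768, -0.518, -0.2], [-0.236, -0.46, -0.856, 1.329], [0.0, 0.0, 0.0, 1.0]]
top [[568.9895728220436, 0.0, 306.70825203145665], [0.0, 568.9895728220436, 231.13985319655188], [0.0, 0.0, 1.0]] -0.0205512152925565 [[0.023, -1.0, -0.003, 0.003], [-0.975, -0.021, -0.223, 0.555], [0.223, 0.008, -0.975, 0.958], [0.0, 0.0, 0.0, 1.0]]
0.1 [ 9.74254082e-01  2.25452174e-01 -5.55688460e-06 -5.48739478e-04] 0.0187
```

View pics/top0.png

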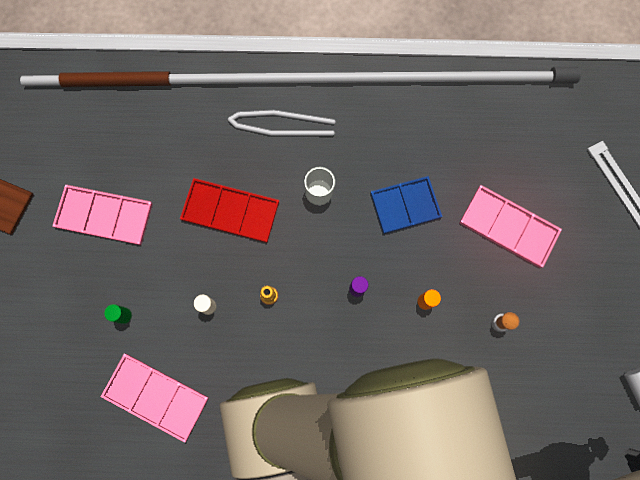

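View pics/scene0.png

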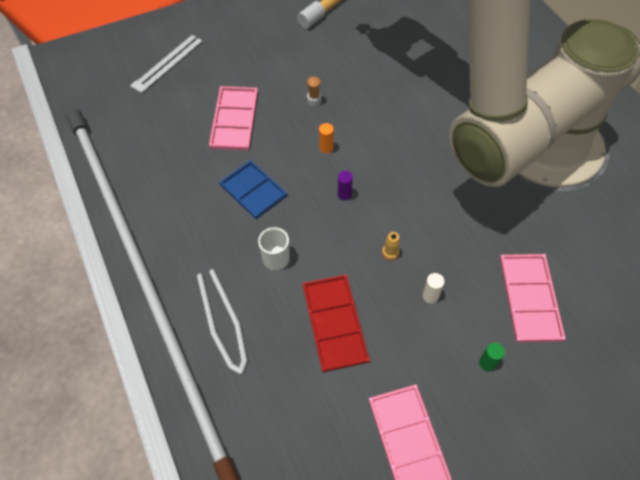

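The top view shows purple (360,285), white (204,304), the torch tip (269,295), amber (431,298) and the stamp (507,322). The red tray is at (230,211), the blue tray at (406,205), the cup at (319,187) and the green bar at (115,313). The pink trays are decoys. The scene view shows the same objects with nothing occluded: red tray (336,322), blue tray (253,190).

```bash
cat > vis.py <<'E'
import cv2,numpy as np
def ray(f,px):
    px=np.asarray(px,float).reshape(-1,1,2)
    u=cv2.undistortPoints(px,f["mtx"],np.array([f["k1"],0,0,0.]))[:,0]
    R=f["view"][:3,:3];t=f["view"][:3,3]
    return -R.T@t,np.c_[u,np.ones(len(u))]@R
def onplane(f,px,z):
    c,d=ray(f,px);return (c+d*((z-c[2])/d[:,2])[:,None])[:,:2]
HSV=dict(purple=((128,120,40),(150,255,255)),amber=((8,200,150),(20,255,255)),green=((50,120,40),(75,255,255)),
 red=((0,190,60),(4,255,255)),blue=((105,150,50),(120,255,255)),brass=((14,120,60),(24,255,255)),wood=((5,90,60),(14,225,255)),white=((12,5,110),(40,90,255)))
def blob(f,col,near,rad=45):
    m=cv2.inRange(cv2.cvtColor(f["frame"],cv2.COLOR_RGB2HSV),*HSV[col])
    k=np.zeros_like(m);cv2.circle(k,tuple(int(v) for v in near),rad,255,-1);m&=k
    cs,_=cv2.findContours(m,cv2.RETR_EXTERNAL,cv2.CHAIN_APPROX_NONE)
    return cv2.convexHull(max(cs,key=cv2.contourArea))[:,0]
def mid(h):return np.array(cv2.minAreaRect(h.astype(np.float32))[0])
def tri(fs,ps):
    A=np.zeros((3,3));b=np.zeros(3)
    for f,p in zip(fs,ps):
        c,d=ray(f,p);d=d[0]/np.linalg.norm(d[0]);M=np.eye(3)-np.outer(d,d);A+=M;b+=M@c
    return np.linalg.solve(A,b)
E
python3 - <<'E'
import pickle;from vis import *
d=pickle.load(open("f0.pkl","rb"));T,S=d["top"],d["scene"]
for n,c,a,b in[("purple","purple",(360,285),(345,186)),("white","white",(204,304),(433,288)),("torch","brass",(269,295),(392,245)),("amber","amber",(431,298),(327,138)),("stamp","wood",(509,321),(314,86)),("green","green",(115,313),(491,357))]:
    ha,hb=blob(T,c,a,22),blob(S,c,b,25)
    z=.032 if n!="stamp" else .041
    print(n,np.ptp(ha,0),np.ptp(hb,0),"tri",tri([T,S],[mid(ha),mid(hb)]).round(4),"top",onplane(T,mid(ha),z).round(4),"sc",onplane(S,mid(hb),z).round(4))
for c,a,b in[("red",(230,211),(336,322)),("blue",(406,205),(253,190))]:
    for f,p in((T,a),(S,b)):
        h=blob(f,c,p,65);w=onplane(f,h,.010).astype(np.float32);r=cv2.minAreaRect(w)
        bx=cv2.boxPoints(r);e=max((bx[1]-bx[0],bx[2]-bx[1]),key=np.linalg.norm)
        print(c,np.round(r[0],4),np.round(r[1],4),"long axis deg",np.degrees(np.arctan2(e[1],e[0])).round(1)%180)
E
```

```text
purple [17 20] [14 28] tri [ 0.4611 -0.0797  0.0312] top [[ 0.4621 -0.0806]] sc [[ 0.4604 -0.0781]]
white [22 19] [23 31] tri [0.4235 0.196  0.0339] top [[0.4235 0.1965]] sc [[0.4229 0.1952]]
torch [17 18] [16 27] tri [0.4446 0.082  0.0239] top [[0.4429 0.0821]] sc [[0.4485 0.085 ]]
amber [16 16] [11 25] tri [ 0.4414 -0.2118  0.0283] top [[ 0.4432 -0.213 ]] sc [[ 0.4409 -0.2064]]
stamp [23 17] [13 21] tri [ 0.4043 -0.3431  0.0415] top [[ 0.4051 -0.3441]] sc [[ 0.4034 -0.3426]]
green [27 19] [24 27] tri [0.401  0.3529 0.0311] top [[0.4016 0.3519]] sc [[0.4007 0.3536]]
red [0.606 0.164] [0.1727 0.0849] long axis deg 76.1
red [0.6076 0.1681] [0.17  0.081] long axis deg 76.4
blue [ 0.6244 -0.1725] [0.0851 0.117 ] long axis deg 107.0
blue [ 0.626 -0.168] [0.0829 0.1175] long axis deg 106.9
```

```bash
cat > mv.py <<'E'
from bench import env,kinematics,monitor,eyes,job
import numpy as np
TR=dict(red=(np.array([.6065,.166]),76.2),blue=(np.array([.625,-.170]),107.))
Z=.11
def quat(deg):
    # tool down, finger closing line at angle deg-90 (tray x); choose the half turn nearest the present wrist
    p=np.radians(deg);return [np.cos(p/2),np.sin(p/2),0,0]
def pick(xy,tray,z=.015,first=False,effort=50):
    a=TR[tray][1];P=[*xy,Z];j=np.array(monitor.sense()["joints"])
    qs=[q for q in(quat(a),quat(a+180)) if kinematics.ik(P,q) is not None]
    q=min(qs,key=lambda q:abs(kinematics.ik(P,q)[5]))
    env.reach(P,q)
    if env.movel([*xy,z],velocity=.1,guard=8): print("GUARD on approach",monitor.sense()["position"]);return False
    env.close_gripper(effort);env.hold(.2)
    env.movel([*xy,Z],velocity=.12)
    s=monitor.sense();print("picked",round(s["clock"],1),s["finger_gap"],s["gripper_force"],np.round(s["contact_force"],1),np.round(s["position"],4))
    return True
def place(tray,off,zpick=.015):
    c,a=TR[tray];a=np.radians(a);xy=c+off*np.array([np.cos(a),np.sin(a)])
    env.movel([*xy,Z],velocity=.25);env.hold(.2)
    zt=zpick+.004
    env.movel([*xy,zt+.010],velocity=.12);env.hold(.2)
    g=env.movel([*xy,zt-.003],velocity=.015,guard=3)
    s=monitor.sense();print("down",g,np.round(s["position"],4),np.round(s["contact_force"],1),s["finger_gap"])
    return xy
def leave(xy):
    env.release();env.hold(.2);env.movel([*xy,Z],velocity=.12);print(round(monitor.sense()["clock"],1))
E
python3 - <<'E'
from mv import *
import cv2
if pick((.4611,-.0797),"red"):
    place("red",-.056)
    cv2.imwrite("pics/p1.png",eyes.grab_frame("scene")["frame"][120:420,150:550,::-1])
E
```

```text
picked 4.6 0.33918667476657816 49.32857930660248 [-0.5  0.2 -0.8] [ 0.4607 -0.0795  0.1093]
down True [0.5931 0.1116 0.0193] [-1.4  0.5  5.6] 0.34103429582855643
```

View pics/p1.png

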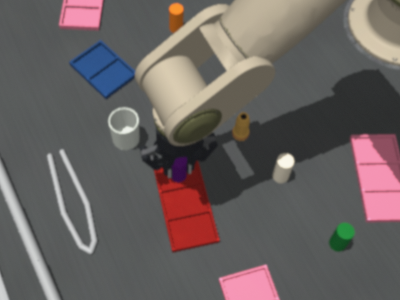

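The purple bar, at crop (180,168), is held upright in the end compartment. Contact came at the expected floor height, so I'll release it and do the white bar next.

Run:
```python
from mv import *
import cv2
from vis import *
s=monitor.sense();leave(s["position"][:2])
if pick((.4235,.196),"red"):
    xy=place("red",.056);leave(xy)
    env.movel([.45,.09,.13],velocity=.25)
    cv2.imwrite("pics/p2.png",eyes.grab_frame("scene")["frame"][220:420,250:550,::-1].repeat(2,0).repeat(2,1))
```

```text
9.3
picked 12.9 0.33777028656537506 49.33310866355896 [-0.5  0.3 -0.5] [0.4231 0.1959 0.1093]
down True [0.6198 0.2204 0.0193] [-0.9 -0.4  4.5] 0.3404376097679066
17.4
```

View pics/p2.png

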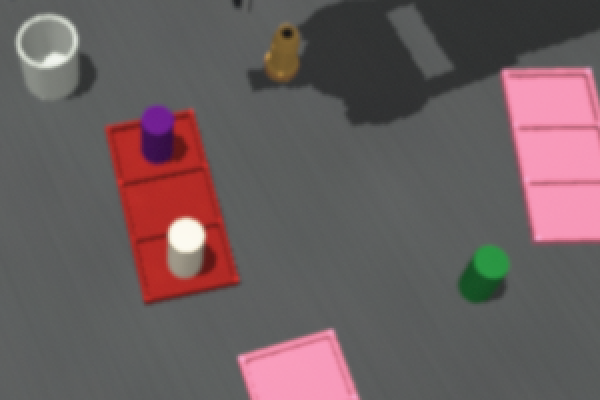

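Both bars stand upright in the end compartments: purple at crop (157,135), white at (186,248). The middle compartment is free for the torch tip.

Run:
```python
from mv import *
import cv2
if pick((.445,.0825),"red",z=.013):
    xy=place("red",0,zpick=.013);leave(xy)
    if pick((.4414,-.211),"blue"):
        xy=place("blue",.028);leave(xy)
        env.movel([.42,-.3,.13],velocity=.25)
    cv2.imwrite("pics/p3.png",eyes.grab_frame("scene")["frame"][60:420,190:530,::-1].repeat(1,0))
```

```text
picked 21.6 0.2923837446569343 74.90064319688827 [-0.3  0.1 -1.7] [0.4446 0.0825 0.1093]
down True [0.6064 0.166  0.0178] [ 0.2 -0.3  4.1] 0.29326077416299695
26.1
picked 30.4 0.33769931950564147 49.298890829086304 [-0.7 -0.5 -1.9] [ 0.441  -0.2107  0.1093]
down True [ 0.6168 -0.1432  0.0193] [-0.2  0.4  5.3] 0.33730237916171746
34.9
```

View pics/p3.png

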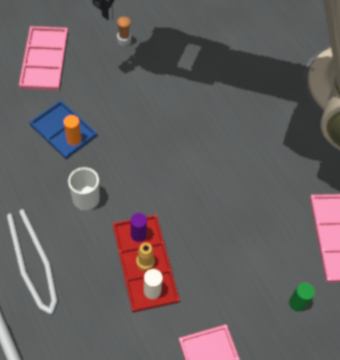

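All three red-tray items stand upright, and amber is in the blue tray at crop (72,130). Only the stamp is left, at (124,30).

Run:
```python
from mv import *
import cv2
if pick((.4045,-.3433),"blue",z=.013):
    xy=place("blue",-.028,zpick=.013);leave(xy)
    env.movel([.42,-.33,.2],velocity=.25)
    env.hold(.3)
    a=eyes.grab_frame("scene")["frame"][60:420,190:530,::-1];b=eyes.grab_frame("top")["frame"][100:340,90:530,::-1]
    cv2.imwrite("pics/p4.png",cv2.resize(a,None,fx=1.6,fy=1.6));cv2.imwrite("pics/p5.png",cv2.resize(b,None,fx=1.8,fy=1.8))
```

```text
picked 39.2 0.33212480102522607 49.42165553569794 [ 0.7 -0.8 -1.2] [ 0.4042 -0.3429  0.1092]
down True [ 0.6331 -0.1967  0.0176] [0.1 0.7 4.2] 0.3262294818417749
44.0
```

View pics/p4.png

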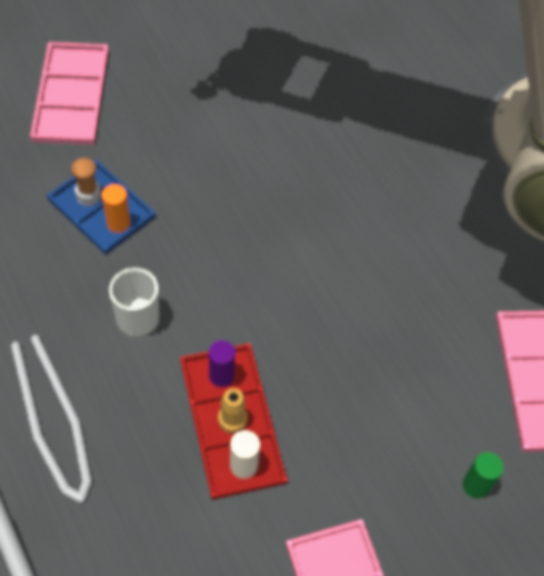

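View pics/p5.png

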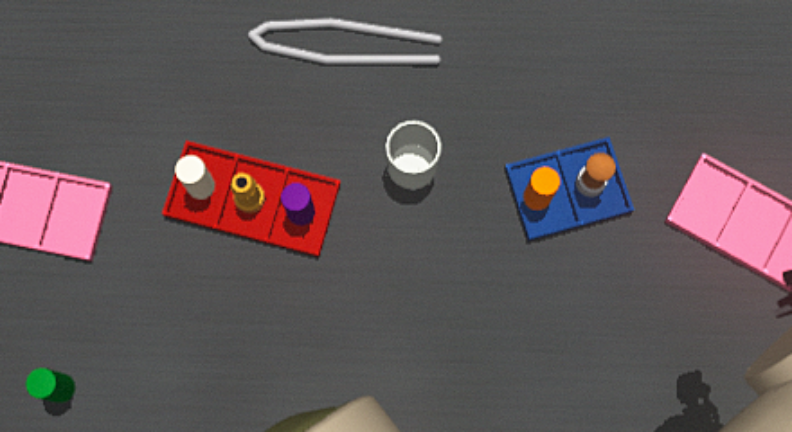

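All five stand upright and clear of the walls in their own compartments. In the top crop, white is at (195,178), the torch tip at (247,192), purple at (297,204), amber at (541,188) and the stamp at (597,175). The green bar, the cup and the jacks are where they were.

```bash
python3 -c "
from bench import job;print(job.hand_in())"
```

```text
the job is handed in; nothing more can be done
None
```

I handed the job in at about 45 s of robot time: the purple bar, white bar and torch tip are in the red tray, the amber bar and stamp in the blue, all upright in their own compartments, and the green bar, cup and jacks were not moved.

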